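# Rock the press plug out of its mould

### The arm

A 7-joint arm with a two-finger parallel gripper is mounted at the origin on the work surface; the furniture and walls round the work are solid. World frame = base frame: x ahead of the robot, y to its left, z up, the work surface at z = 0. Lengths are in mm, angles in rad, forces in N, time in s.
With the tool pointing down it reaches from about 400 to 750 mm from the base axis. Payload 19.5 kg.
Tool frame: the origin (TCP) lies where the fingers leave the gripper's body, on its centre line; the fingertips stand 73 mm ahead of it and the grasp point (between the pads) lies 54 mm ahead of it (robot.finger_overhang is the z of the fingertips in the tool frame, in mm); z points along the fingers, y is the line along which they close (so a half turn about z gives the same grasp; the last joint's range is limited). The gripper opens to 85 mm and grips with 20 to 120 N. Pads are 22 mm wide; open, the fingers measure 114 mm over their backs; the gripper's body (76 mm by 85 mm) begins 54 mm behind the grasp point. The pads swing forward as they close: fully open they stand 13 mm farther back than shut.
Start: joints at [-1.185, 0.707, -0.028, 1.485, 0.022, 0.951, -0.075], TCP at [238.538, 523.166, 303.868] pointing down, gripper open.
Joint ranges: [-2.71, 2.71], [-0.32, 2.16], [-1.57, 1.52], [0, 2.45], [-1.46, 4.6], [0, 2.02], [-2.83, 2.83]. Speed limits (rad/s): [1.89, 1.89, 2.57, 2.57, 3.01, 3.01, 3.01].

### API

Orientations are given as [roll, pitch, yaw] about the fixed x, y, z axes, in that order (R = Rz(yaw) Ry(pitch) Rx(roll)).
In Python, from plant import readout, viewer, robot, nets gives the robot as it stands.
- The arm moves only by the shell command python3 -m inch 'ROWS' [FORCE]. ROWS is JSON, a list of rows, each an object with "slide": the shift along the world's x, y, z in cm, a list of three; "turn": the turn about the world's z in rad; "grip": the closure, from 0 (fully open) to 1 (shut). In form: [{"slide": [x, y, z], "turn": turn, "grip": grip}, ...]. A call has 1 to 5 rows; each row shifts and turns the commanded pose from where the row before left it; what a row does not reach is not made up. A row lasts 1/10 s, in which the tool goes at most 50 mm and 8.59 degrees, less where a joint would pass 70% of its speed; a pose out of reach is approached as far as the arm can. A call with a gripper value outside its range is refused whole. The fingers move at their own pace and stop on an object; FORCE is the grip in N (left out, the last holds). Time passes only in rows, so rows that do not move let the fingers close. It gives the time, the measured TCP pose, the force, the opening and the grip force at its end, in the units of the state.
- readout.get_state(): the state, without advancing time (a new reading comes with each control period).
- viewer.read_camera(name): name is "scene" or "top" or "wrist"; returns a dict with "frame" (420x560x3 uint8, blue, green, red), "K" (3x3 intrinsics, pixels), "R" (3x3) and "t" (3): a world point X has camera coordinates R X + t; the wrist camera has in their place "hand_eye" (4x4, takes a point from camera to tool coordinates, whose origin is the TCP and whose axes are the flange's). Camera axes: x right, y down, z forward; pixel columns grow to the right and rows downward; lengths in mm; the calibration is good to about 2 mm. The wrist camera is an equidistant fisheye: a pixel r from the principal point sees the ray r / f radians off the axis. A picture is of the moment at which its call begins: read the wrist's pose just before it. There is no depth.
- robot.finish_job(): hands the job in; it is judged then, once.
Trained networks look in a picture, given as the dict that the camera call returned (one of the last four; its "shot" number tells which), for a name from the list of things; names that differ only in an ending like _2 or _b are one class to them, and where a whole thing is asked for, a point or a joint stands for the part that bears it (a point fixed in the world has none). Each returns a list of dicts, best first, with "conf" (0 to 1); they miss things now and then, are a little off and sometimes report something else, mostly with a low value. They report only what shows in the picture. A call takes as long as a camera call. They do not tell look-alikes from the thing itself.
- nets.find_in(query, picture): "rect" ([left, top, width, height] as shares, 0 to 1, of the picture: columns of its width, rows of its height, round what is visible of it).
- nets.trace(query, picture): "mask" (420x560 bool, what is visible of it) and "rect" ([left, top, width, height] as shares, 0 to 1, of the picture: columns of its width, rows of its height, round what is visible of it).
- nets.place_of(query, picture): "position" ([column, row] as shares, 0 to 1, of the picture: columns of its width, rows of its height: a listed point, or the origin of a listed thing).
The state is a dict: "t": time; "joints": joint angles; "dq": joint speeds; "joint_efforts": joint torques, N m; "ee_pos": TCP position; "ee_rot": TCP orientation; "force": force on the tool from outside, world axes, zero at the start; "wrist_torque": the same for the moment, N m; "width": opening from 0.0 (shut) to 1.0 (fully open); "gripper_force": force on a finger pad.
Only numpy, scipy, OpenCV 4.12 (cv2) and the standard library are available. Lean on these libraries where they do the work, as an engineer would, in place of code of your own. Each camera call takes 0.05 s, during which the arm holds its last target. There are 200 camera calls.

### The job

Slide the carriage of the little tile press out from under the ram to its next station and leave it clicked into the notch there, then take the wooden plug by its handle, rock it to and fro across the rails until both its ends have come free, and lift it straight up. A plain pull would bring the plaster mould up with it, so keep the mould sitting on the carriage. Finish while still holding the plug level over the mould, a couple of centimetres clear of it and touching nothing else, so that the tile can be looked at; leave the other things on the bench alone.

Things in the scene. Friction and masses are not known exactly. Their poses are not given: they have to be found in the camera images.
- press: Fixed grey bench tile press, 150 x 452 mm, 310 mm high. Origin on the bench top midway between its two rails. y runs along the rails towards the column at the +y end; the -x side, with the push knob, faces the robot. The ram is over y = +75 mm, its foot 12 mm above the plug's handle. The head (x within 32 mm, underside z = 189 mm) covers y = +31 mm to the column.
- carriage (a joint): Travel (m) of the aluminium carriage along the rails: 0 = in the notch under the ram (start), growing away from the column (press -y). Next notch at 0.160, end of rails 0.205. A spring ball pulls the carriage into a notch from 3 mm either side; leaving one takes about 8 N, sliding about 1.5 N.
- push_knob (a point): Middle of the upright black push knob on the carriage's robot side: a cylinder 20 mm in diameter, z = 46 to 90 mm (this point at 72 mm), 90 mm to press -x of the rails' middle; moves with the carriage.
- mould (a joint): Lift (m) of the plaster mould off its seat on the carriage, 0 = seated. The mould is 110 (x) x 92 x 36 mm and about 0.36 kg (3.5 N); dowels let it move only straight up and only its weight keeps it down.
- mould_mouth (a point): Middle of the mould's mouth, in its flat top face, 84 mm above the bench when seated. The pocket is 74 mm (press x) by 49 mm (press y). Axes parallel to the press's.
- plug: Loose hardwood plug, 0.2 kg, origin mid-foot, axes as the press when seated. Shank 58 (x) x 46 mm, z 0 to 18; flange 82 (x) x 62 mm, z 18 to 28, lying on the mould; fin handle 56 (x) x 16 mm, z 28 to 72. Keepers hold down a bead at each x end. To free an end, tilt the plug about the flange's opposite short edge (41 mm from the middle, along press y); 0.15 rad is plenty. Both free, it lifts out.
- plug_grip (a point): Middle of the plug's fin handle, 55 mm above its foot, 121 mm above the bench when seated: pinch it here across its 16 mm thickness (fingers closing along press y). While rocked it may turn some 0.05 rad in the fingers.
- plug_foot (a point): Middle of the plug's underside; 18 mm below the mould's top when seated.
- keeper_front (a joint): Travel (m) of the brass keeper at the mould's robot-side end (press -x): 0 = over the plug's bead. When that end of the plug rises about 7 mm, the bead pushes the keeper back against stiff friction and it stays back; more than 4 mm back it is quite clear. It holds its end with some 5 N, more than the mould weighs.
- keeper_back (a joint): The same for the keeper at the far end (press +x).
- mug: Bystander: spotted mug, 82x114x91 mm, origin under its middle.
- tiles: Bystander: stack of fired test tiles, 47x65x28 mm, origin under its middle.
- rib: Bystander: kidney-shaped wooden rib, 25x58x5 mm, origin under its middle.
- spatula: Bystander: thin wooden spatula, 22x175x6 mm, origin under its middle.
- mallet: Bystander: turned wooden mallet, 74x189x58 mm, origin under its middle.
- slab: Bystander: round clay slab, 73x73x7 mm, origin under its middle.
Mind the look-alikes: they are no part of the job. Leave any yellow look-alike of the plug alone.

How it is judged (in metres and radians):
On the way, in this order (a step that is already met when the one before it is completed fails the run):
1. the carriage stands in its next station's notch (within 4 mm) (value of joint carriage between 0.156 and 0.164 m), for 0.3 s.
2. with the carriage there, both ends of the plug have been rocked free: both keepers are pushed back (all of step 1 and value of joint each of keeper_front, keeper_back above 0.0025 m), for 0.1 s.
At the end, for the whole second after the job is handed in: Held at rest in the fingers, within 10 degrees of level: plug foot 4-50 mm above the mould top, within 30 mm of the mouth centre, off mould and press. Both keepers back over 2.5 mm, mould seated within 3 mm, carriage within 4 mm of its next notch (all of step 2 and value of joint mould below 0.003 m and z of plug_foot in the frame of mould_mouth between 0.004 and 0.05 m and horizontal distance between plug_foot and mould_mouth below 0.03 m and angle between plug's own z axis and vertical below 0.17 rad and contact force between the fingers and plug above 2 N and contact force between plug and press below 0.05 N and linear speed of plug below 0.03 m/s); the arm keeps its last pose, push and grip.
It fails at once if the mould is lifted more than 6 mm off its seat on the carriage (value of joint mould above 0.006 m).
It fails at once if a bystander on the bench is moved by more than 30 mm (distance of any of mug, tiles, rib, spatula, mallet, slab from where it was at the start of the episode above 0.03 m).
It also fails if it takes over 64 s, if anything falls off the work surface, if the arm or the gripper's body presses on something with over 40 N, if the wrist force passes 120 N, or if a joint passes its speed limit or range.

## Working session

There is one attempt and no reset: what is moved stays moved. The work goes in short steps, Python scripts to look and compute and a shell command to move; the robot and the scene stay as the last step left them, time stands still between calls to the robot, and variables do not carry over. Pictures are saved under pics/ and viewed, at most 10 in all, crops included, and the job is handed in when it is done.

```bash
mkdir -p pics; ls
cat > h.py <<'E'
import numpy as np, cv2
from plant import readout, viewer, robot, nets
def ray(p,pos):
    K,R,t=map(np.array,(p["K"],p["R"],p["t"]))
    d=R.T@np.linalg.inv(K)@np.array([pos[0]*560,pos[1]*420,1.]); c=-R.T@t
    return c,d/np.linalg.norm(d)
def atz(p,pos,z):
    c,d=ray(p,pos); return c+d*(z-c[2])/d[2]
def tri(rs):
    A=sum(np.eye(3)-np.outer(d,d) for c,d in rs); b=sum((np.eye(3)-np.outer(d,d))@c for c,d in rs)
    return np.linalg.solve(A,b)
E
python3 - <<'E'
from h import *
np.set_printoptions(precision=1,suppress=True)
s=readout.get_state(); print(s)
P={n:viewer.read_camera(n) for n in("scene","top")}
for n in P: cv2.imwrite(f"pics/{n}0.png",P[n]["frame"])
H={"push_knob":72,"plug_grip":121,"mould_mouth":84,"press":0,"plug_foot":66,"mug":0,"tiles":0,"rib":0,"spatula":0,"mallet":0,"slab":0}
for q,z in H.items():
    for n in P:
        for r in nets.place_of(q,P[n])[:3]:
            print(q,n,round(r["conf"],2),np.array(r["position"])*[560,420],atz(P[n],r["position"],z))
E
```

```text
pics
{'t': 0.0, 'joints': array([-1.2,  0.7, -0. ,  1.5,  0. ,  1. , -0.1]), 'dq': array([ 0., -0., -0., -0.,  0.,  0., -0.]), 'joint_efforts': array([  0. , -88.3,   1.2, -23.6,   0. ,   0. ,  -0. ]), 'ee_pos': array([238.5, 523. , 303.4]), 'ee_rot': array([-3.1,  0. ,  2.7]), 'force': array([-0.3,  0.2, -0. ]), 'wrist_torque': array([ 0., -0., -0.]), 'gripper_force': 0.0, 'width': 0.9969767522467429}
push_knob scene 0.83 [285.9 210.8] [443.8  42.8  72. ]
push_knob top 0.88 [294.4 227.3] [436.8  35.6  72. ]
plug_grip scene 0.81 [252.7 213.8] [538.   50.2 121. ]
plug_grip scene 0.72 [303.4 187.5] [386.6  22.6 121. ]
plug_grip top 0.83 [288.1 196. ] [531.  45. 121.]
mould_mouth scene 0.61 [255.3 220.1] [531.5  47.2  84. ]
mould_mouth top 0.79 [288.6 203.9] [527.8  43.2  84. ]
press scene 0.63 [244.6 215.2] [538.3 -32.2   0. ]
press top 0.87 [311.3 210.5] [558.2 -43.    0. ]
plug_foot scene 0.57 [254.9 221.1] [530.2  38.5  66. ]
plug_foot scene 0.42 [255.4 218. ] [525.6  29.9  66. ]
plug_foot top 0.63 [282.3 206.7] [533.1  63.9  66. ]
mug scene 0.65 [269.7 348.9] [609.5 340.6   0. ]
tiles scene 0.55 [262.2 130.3] [ 368.7 -332.5    0. ]
tiles top 0.62 [193.2 256.9] [407.8 373.3   0. ]
rib scene 0.4 [278.5 142.9] [ 340.2 -258.2   -0. ]
rib top 0.53 [378.3 251.7] [ 357.7 -237.2    0. ]
rib top 0.17 [402.4 244.2] [ 378.3 -325.5    0. ]
spatula scene 0.59 [339.1 270.5] [368.3 224.    0. ]
spatula top 0.4 [240.2 263.6] [364.  221.7   0. ]
mallet scene 0.89 [354.  330.8] [408.3 377.5   0. ]
mallet scene 0.35 [243.7 216.2] [541.8 -29.9   0. ]
mallet top 0.6 [194.9 256.1] [410.4 367.8   0. ]
mallet top 0.35 [379.2 249.5] [ 366.2 -242.3   -0. ]
slab scene 0.62 [337.2 374. ] [489.8 448.7   0. ]
slab top 0.64 [170.9 237.3] [496.6 447.7   0. ]
```

View pics/scene0.png

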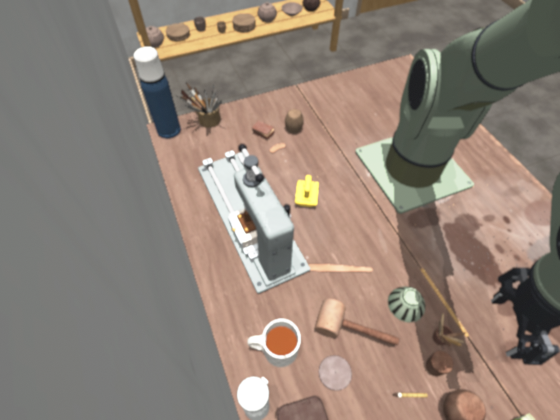

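View pics/top0.png

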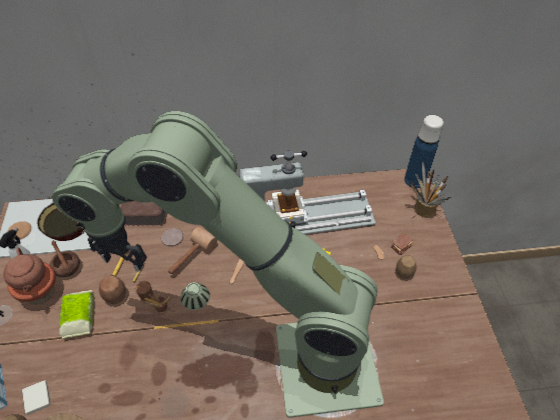

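The scene view shows the press (column near 280,265; rails running up to 205,165), the yellow decoy at (307,193) and the knob at (287,210). In the top view, the rails end near (372,210). Next I'll enlarge both to get the press yaw.

Run:
```python
from h import *
a=cv2.imread("pics/scene0.png")[140:300,190:330]; b=cv2.imread("pics/top0.png")[140:270,230:400]
a=cv2.resize(a,None,fx=2.8,fy=2.8,interpolation=cv2.INTER_CUBIC);b=cv2.resize(b,None,fx=2.35,fy=2.35,interpolation=cv2.INTER_CUBIC)
o=np.zeros((460,800,3),np.uint8);o[:a.shape[0],:a.shape[1]]=a;o[:b.shape[0],395:395+b.shape[1]]=b
cv2.imwrite("pics/c.png",o)
```

```text
(no output)
```

View pics/c.png

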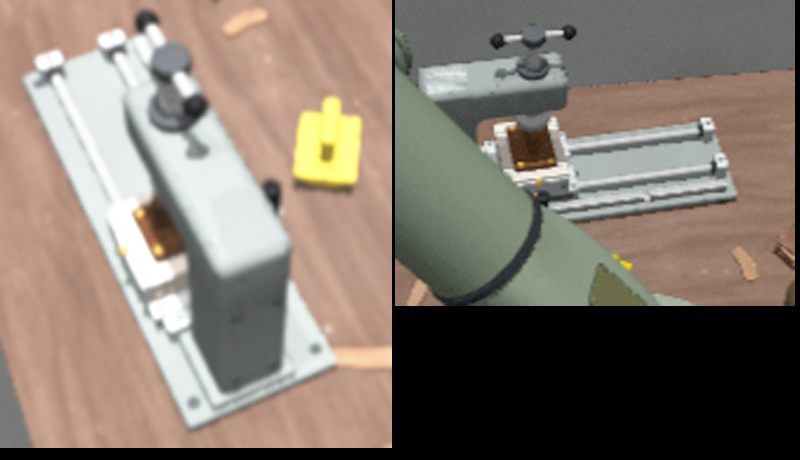

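Crop: base plate corners are at (24,78), (193,428), (335,362) in the scene part and at (736,198) in the top part. The decoy stands on the robot's side of the rails, near the knob's path.

Run:
```python
from h import *
np.set_printoptions(precision=1,suppress=True)
P={n:viewer.read_camera(n) for n in("scene","top")}
S=lambda x,y:((x/2.8+190)/560,(y/2.8+140)/420); T=lambda x,y:(((x-395)/2.35+230)/560,(y/2.35+140)/420)
for z in (0,12):
    c=[atz(P["scene"],S(*q),z) for q in((24,78),(193,428),(335,362))]+[atz(P["top"],T(736,198),z)]
    print(z,*c); e=c[1]-c[0]; w=c[2]-c[1]
    print(np.linalg.norm(e),np.arctan2(-e[0],e[1]),np.linalg.norm(w),np.arctan2(-w[1],-w[0]),(c[0]+c[2])/2)
for q in ("push_knob","plug_grip","mould_mouth"):
    r=[ray(P[n],nets.place_of(q,P[n])[0]["position"]) for n in P]
    print(q,tri(r))
print("decoy foot centre",[atz(P["scene"],S(328,150),z) for z in (20,30)],"tip",atz(P["scene"],S(331,100),72))
for q in [(296,178),(357,187),(360,130),(300,115)]: print(atz(P["scene"],S(*q),20))
```

```text
0 [ 611.5 -253.2    0. ] [583.8 202.7   0. ] [438.  191.9   0. ] [ 471.9 -253.9    0. ]
456.75026799102443 0.06074455674214102 146.21602813363984 0.07412935514034162 [524.7 -30.6   0. ]
12 [ 612.5 -242.5   12. ] [585.1 207.5  12. ] [441.2 196.8  12. ] [ 463.  -249.9   12. ]
450.8323729892746 0.06074455674214084 144.32157691443487 0.07412935514034193 [526.9 -22.8  12. ]
push_knob [438.7  42.4  84.6]
plug_grip [428.1  76.7 228.7]
mould_mouth [531.7  43.6  79.1]
decoy foot centre [array([347.8, -21.8,  20. ]), array([351.6, -15.2,  30. ])] tip [338.1 -43.9  72. ]
[393.   -1.7  20. ]
[340.3  31.9  20. ]
[305.6 -32.9  20. ]
[355.9 -75.1  20. ]
```

The press's yaw is about 0.063 rad, the mouth is at about (531,44) and the knob at about (440,39). These agree with the given 90 mm and 75 mm offsets. I'll grip the knob along press y and carry it −y. First move: over to the knob at full height.

```bash
python3 -m inch '[{"slide":[1.4,-3.4,0],"turn":0.1,"grip":0},{"slide":[1.4,-3.4,0],"turn":0.1,"grip":0},{"slide":[1.4,-3.4,0],"turn":0.1,"grip":0},{"slide":[1.4,-3.4,0],"turn":0.1,"grip":0},{"slide":[1.4,-3.4,0],"turn":0.1,"grip":0}]' 40
python3 -m inch '[{"slide":[1.4,-3.4,0],"turn":0,"grip":0},{"slide":[1.4,-3.4,0],"turn":0,"grip":0},{"slide":[1.4,-3.4,0],"turn":0,"grip":0},{"slide":[1.4,-3.4,0],"turn":0,"grip":0},{"slide":[1.4,-3.4,0],"turn":0,"grip":0}]'
python3 -m inch '[{"slide":[1.4,-3.4,0],"turn":0,"grip":0},{"slide":[1.4,-3.4,0],"turn":0,"grip":0},{"slide":[1.4,-3.4,0],"turn":0,"grip":0},{"slide":[1.3,-3.4,0],"turn":0,"grip":0},{"slide":[0,0,0],"turn":0,"grip":0}]'
```

```text
t: 2.1
ee_pos: [308.9, 351.8, 304.0]
ee_rot: [3.142, 0.0, -3.065]
force: [1.3, -0.0, 1.5]
width: 1.003
gripper_force: 0.0
t: 2.6
ee_pos: [378.9, 181.8, 304.0]
ee_rot: [-3.142, 0.0, -3.069]
force: [0.0, 0.4, -0.4]
width: 1.001
gripper_force: 0.0
t: 3.1
ee_pos: [434.6, 43.1, 303.7]
ee_rot: [-3.14, 0.0, -3.075]
force: [-0.8, 0.4, -0.3]
width: 1.0
gripper_force: 0.0
```

```bash
cat >> h.py <<'E'
from scipy.spatial.transform import Rotation as Ro
def wr(s,p,pos):
    K=np.array(p["K"]);H=np.array(p["hand_eye"])
    a=(pos[0]*560-K[0,2])/K[0,0];b=(pos[1]*420-K[1,2])/K[1,1];r=np.hypot(a,b)
    d=np.array([np.sin(r)*a/r,np.sin(r)*b/r,np.cos(r)])
    Rt=Ro.from_euler("xyz",s["ee_rot"]).as_matrix()
    return Rt@H[:3,3]+s["ee_pos"],Rt@H[:3,:3]@d
def look(H,cams=("scene","top","wrist"),save=None):
    s=readout.get_state()
    out={}
    for n in cams:
        s=readout.get_state(); p=viewer.read_camera(n)
        if save: cv2.imwrite(f"pics/{save}_{n}.png",p["frame"])
        for q,z in H.items():
            for r in nets.place_of(q,p)[:2]:
                if r["conf"]<.3: continue
                c,d=wr(s,p,r["position"]) if n=="wrist" else ray(p,r["position"])
                print(n,q,round(r["conf"],2),np.round(np.array(r["position"])*[560,420]),np.round(c+d*(z-c[2])/d[2],1))
    return s
E
python3 - <<'E'
from h import *
look({"push_knob":72,"plug_grip":121,"mould_mouth":84,"press":0},save="a")
E
```

```text
scene push_knob 0.6 [286. 211.] [442.8  42.9  72. ]
scene push_knob 0.4 [339. 374.] [501.7 460.1  72. ]
scene plug_grip 0.8 [253. 211.] [535.2  42.6 121. ]
scene plug_grip 0.61 [306. 184.] [375.   15.9 121. ]
scene mould_mouth 0.7 [256. 220.] [529.9  46.6  84. ]
scene press 0.73 [245. 217.] [539.6 -26.    0. ]
scene press 0.44 [339. 271.] [369.6 225.7   0. ]
top push_knob 0.7 [293. 229.] [431.3  41.8  72. ]
top plug_grip 0.89 [287. 200.] [515.5  50.3 121. ]
top plug_grip 0.52 [317. 252.] [300.9 -13.4 121. ]
top mould_mouth 0.72 [286. 203.] [531.5  50.7  84. ]
top press 0.84 [311. 212.] [550.2 -40.3   0. ]
wrist push_knob 0.94 [273. 203.] [442.8  39.   72. ]
wrist plug_grip 0.92 [216. 103.] [350.8 -10.2 121. ]
wrist plug_grip 0.66 [273. 309.] [532.1  46.1 121. ]
wrist press 0.69 [221. 255.] [538.6 -24.7   0. ]
```

View pics/a_wrist.png

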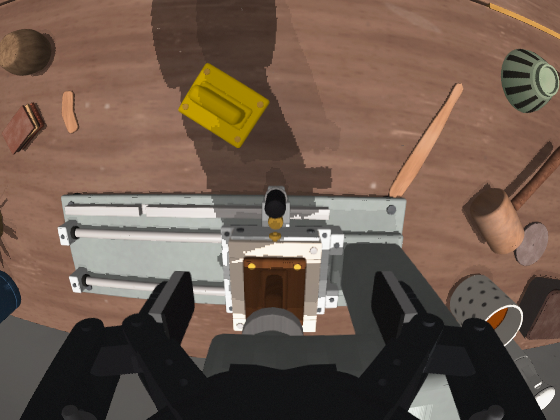

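The wrist view shows the knob at (275,203) and the plug under the ram at (275,290), with the decoy clear to the side. Down onto the knob.

```bash
python3 -m inch '[{"slide":[0.4,-0.4,-3.5],"turn":0,"grip":0},{"slide":[0,0,-3.5],"turn":0,"grip":0},{"slide":[0,0,-3.5],"turn":0,"grip":0},{"slide":[0,0,-3.5],"turn":0,"grip":0},{"slide":[0,0,-3],"turn":0,"grip":0}]'
python3 -m inch '[{"slide":[0,0,0],"turn":0,"grip":0.5},{"slide":[0,0,0],"turn":0,"grip":0.7},{"slide":[0,0,0],"turn":0,"grip":0.9},{"slide":[0,0,0],"turn":0,"grip":0.9},{"slide":[0,0,0],"turn":0,"grip":0.9}]' 40
```

```text
t: 4.35
ee_pos: [437.4, 43.2, 132.3]
ee_rot: [-3.142, -0.0, -3.069]
force: [0.4, 0.1, -0.0]
width: 1.005
gripper_force: 0.0
t: 4.85
ee_pos: [438.0, 42.7, 135.1]
ee_rot: [-3.141, 0.002, -3.07]
force: [-1.3, -3.4, 20.7]
width: 0.221
gripper_force: 38.4
```

```bash
python3 -m inch '[{"slide":[0.1,-1.5,0.3],"turn":0,"grip":0.9},{"slide":[0.1,-2,0],"turn":0,"grip":0.9},{"slide":[0.2,-3,0],"turn":0,"grip":0.9},{"slide":[0.2,-3,0],"turn":0,"grip":0.9},{"slide":[0.2,-3,0],"turn":0,"grip":0.9}]'
python3 -m inch '[{"slide":[0.1,-2,0],"turn":0,"grip":0.9},{"slide":[0.1,-1.3,0],"turn":0,"grip":0.9},{"slide":[0,0,0],"turn":0,"grip":0.9},{"slide":[0,0,0],"turn":0,"grip":0.9}]'
```

```text
t: 5.35
ee_pos: [445.2, -81.9, 137.0]
ee_rot: [3.14, -0.001, -3.068]
force: [-0.1, 10.7, -15.5]
width: 0.216
gripper_force: 44.3
t: 5.75
ee_pos: [447.1, -116.4, 137.0]
ee_rot: [-3.14, -0.001, -3.072]
force: [-0.4, -11.0, -14.9]
width: 0.217
gripper_force: 44.1
```

Travelled 159.4 mm, and the notch is pulling the last bit. I'll open the fingers, let it click in, and rise.

```bash
python3 -m inch '[{"slide":[0,0,0],"turn":0,"grip":0.4},{"slide":[0,0,0],"turn":0,"grip":0},{"slide":[0,0,0],"turn":0,"grip":0},{"slide":[0,0,2],"turn":0,"grip":0},{"slide":[0,0,3.5],"turn":0,"grip":0}]'
python3 -m inch '[{"slide":[0,0,3.5],"turn":0,"grip":0},{"slide":[0,0,4.5],"turn":0,"grip":0},{"slide":[0,0,3],"turn":0,"grip":0},{"slide":[0,0,0],"turn":0,"grip":0}]'
python3 - <<'E'
from h import *
look({"push_knob":72,"plug_grip":121,"mould_mouth":84,"press":0},save="b")
E
```

```text
t: 6.25
ee_pos: [447.1, -114.3, 191.6]
ee_rot: [3.141, -0.003, -3.068]
force: [-0.2, -0.8, -0.2]
width: 0.996
gripper_force: 0.0
t: 6.65
ee_pos: [448.3, -114.7, 305.3]
ee_rot: [-3.14, 0.005, -3.07]
force: [-0.0, -0.6, -1.0]
width: 0.999
gripper_force: 0.0
scene push_knob 0.65 [263. 171.] [ 450.2 -108.4   72. ]
scene plug_grip 0.9 [232. 169.] [ 539.5 -108.8  121. ]
scene plug_grip 0.76 [305. 188.] [384.1  25.1 121. ]
scene press 0.64 [243. 215.] [541.9 -34.7   0. ]
top push_knob 0.87 [340. 220.] [ 451.  -119.3   72. ]
top push_knob 0.57 [194. 255.] [363.8 359.5  72. ]
top plug_grip 0.88 [315. 250.] [306.9  -8.8 121. ]
top plug_grip 0.66 [334. 191.] [ 535.2 -109.2  121. ]
top mould_mouth 0.84 [332. 196.] [ 544.2 -107.5   84. ]
top mould_mouth 0.71 [239. 264.] [307.4 222.7  84. ]
top press 0.66 [310. 210.] [560.8 -37.    0. ]
wrist push_knob 0.87 [279. 199.] [ 451.6 -117.9   72. ]
wrist plug_grip 0.95 [383. 103.] [353.8 -42.3 121. ]
wrist plug_grip 0.82 [280. 307.] [ 541.4 -110.2  121. ]
wrist press 0.82 [345. 252.] [535.6 -28.2   0. ]
```

View pics/b_wrist.png

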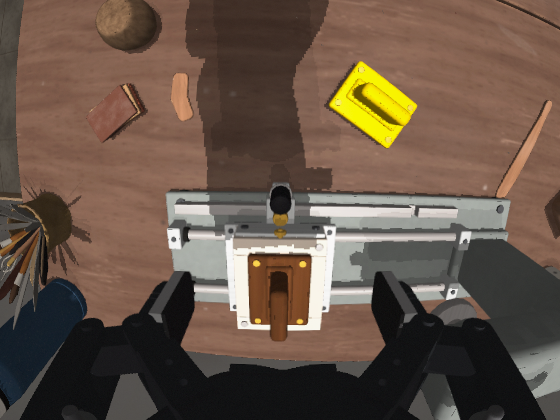

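The carriage sits at the next station (knob moved ~158 mm). The brown plug is at about (541,-112) with the head well clear of it. I'll move over the plug and measure again.

```bash
python3 -m inch '[{"slide":[3.1,0.1,0],"turn":0,"grip":0.2},{"slide":[3.1,0.1,0],"turn":0,"grip":0.2},{"slide":[3.1,0.1,0],"turn":0,"grip":0.2},{"slide":[0,0,-3],"turn":-0.005,"grip":0.2},{"slide":[0,0,0],"turn":0,"grip":0.2}]' 20
python3 - <<'E'
from h import *
look({"push_knob":72,"plug_grip":121,"mould_mouth":84},save="d")
s=readout.get_state();print(s["ee_pos"],s["ee_rot"])
E
```

```text
t: 7.9
ee_pos: [539.8, -111.6, 269.2]
ee_rot: [3.141, -0.005, -3.074]
force: [-0.9, 0.1, 1.1]
width: 0.798
gripper_force: 0.0
scene push_knob 0.96 [263. 168.] [ 448.  -118.4   72. ]
scene plug_grip 0.84 [230. 169.] [ 544.6 -109.4  121. ]
scene plug_grip 0.66 [306. 189.] [382.7  29.3 121. ]
top plug_grip 0.91 [315. 250.] [306.   -9.5 121. ]
top plug_grip 0.67 [332. 200.] [499.6 -96.2 121. ]
top mould_mouth 0.73 [336. 201.] [ 521.9 -117.5   84. ]
top mould_mouth 0.51 [331. 195.] [ 552.1 -105.1   84. ]
wrist push_knob 0.78 [282. 101.] [ 453.2 -118.2   72. ]
wrist plug_grip 0.9 [395.   7.] [376.8 -44.1 121. ]
wrist plug_grip 0.88 [284. 222.] [ 540.2 -110.8  121. ]
[ 540.52343086 -111.87460556  272.04466942] [-3.14138954e+00  1.75498492e-04 -3.07444773e+00]
```

View pics/d_wrist.png

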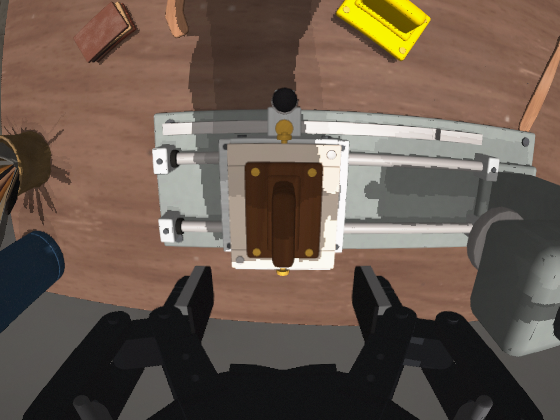

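The wrist view shows the plug centred between the fingers at (283,222), with the brass keepers at both ends. Descend.

```bash
python3 -m inch '[{"slide":[0,0,-3.2],"turn":0,"grip":0.2},{"slide":[0,0,-3.2],"turn":0,"grip":0.2},{"slide":[0,0,-2.8],"turn":0,"grip":0.2},{"slide":[0,0,0],"turn":0,"grip":0.4},{"slide":[0,0,0],"turn":0,"grip":0.6}]' 20
python3 -m inch '[{"slide":[0,0,0],"turn":0,"grip":0.72},{"slide":[0,0,0],"turn":0,"grip":0.9},{"slide":[0,0,0],"turn":0,"grip":0.9},{"slide":[0,0,0],"turn":0,"grip":0.9}]' 20
```

```text
t: 9.0
ee_pos: [540.7, -111.7, 180.6]
ee_rot: [-3.142, 0.0, -3.074]
force: [0.9, -0.2, 0.6]
width: 0.471
gripper_force: 0.0
t: 9.4
ee_pos: [541.0, -112.3, 181.3]
ee_rot: [-3.14, 0.002, -3.075]
force: [-0.8, -2.1, 8.4]
width: 0.181
gripper_force: 23.2
```

```bash
python3 -m inch '[{"slide":[0.1,0,0.05],"turn":0,"grip":0.9},{"slide":[0.1,0.01,0.05],"turn":0,"grip":0.9},{"slide":[0.1,0.01,0.1],"turn":0,"grip":0.9},{"slide":[0,0,0],"turn":0,"grip":0.9}]'
python3 -c "
from h import *
s=readout.get_state();print(s['ee_pos'],s['force'],s['wrist_torque'])"
```

```text
t: 9.8
ee_pos: [543.0, -112.0, 181.9]
ee_rot: [-3.141, -0.001, -3.075]
force: [-5.0, -2.4, -0.5]
width: 0.18
gripper_force: 21.6
[ 543.04627878 -111.99975725  181.92190457] [-5.00609386 -2.41291109 -0.50030629] [-0.65360019  1.3579383  -0.06295623]
```

```bash
python3 -m inch '[{"slide":[0.1,0.01,0.05],"turn":0,"grip":0.9},{"slide":[0.1,0.01,0.1],"turn":0,"grip":0.9},{"slide":[0.1,0,0.1],"turn":0,"grip":0.9},{"slide":[0,0,0],"turn":0,"grip":0.9}]' 25
python3 -c "
from h import *
s=readout.get_state();print(s['ee_pos'],s['force'],s['wrist_torque'])
look({'plug_grip':121,'mould_mouth':84},cams=('scene',),save='e')"
```

```text
t: 10.2
ee_pos: [545.7, -111.8, 184.1]
ee_rot: [-3.141, -0.003, -3.075]
force: [-5.9, -3.0, -6.7]
width: 0.184
gripper_force: 24.5
[ 545.73560945 -111.81028755  184.08928515] [-5.85484418 -3.02839043 -6.69638055] [-0.6693299   1.33676006 -0.08646766]
scene plug_grip 0.68 [230. 166.] [ 541.2 -120.2  121. ]
scene plug_grip 0.57 [303. 188.] [388.2  23.  121. ]
scene mould_mouth 0.84 [234. 179.] [ 540.2 -101.4   84. ]
```

Run:
```python
from h import *
p=viewer.read_camera("wrist")["frame"];q=viewer.read_camera("scene")["frame"]
a=cv2.resize(p[20:270,190:390],None,fx=2.2,fy=2.2,interpolation=cv2.INTER_CUBIC)
b=cv2.resize(q[130:220,195:285],None,fx=3.9,fy=3.9,interpolation=cv2.INTER_CUBIC)
o=np.zeros((560,800,3),np.uint8);o[:a.shape[0],:a.shape[1]]=a;o[:b.shape[0],445:445+b.shape[1]]=b
cv2.imwrite("pics/f.png",o)
```

```text
(no output)
```

View pics/f.png

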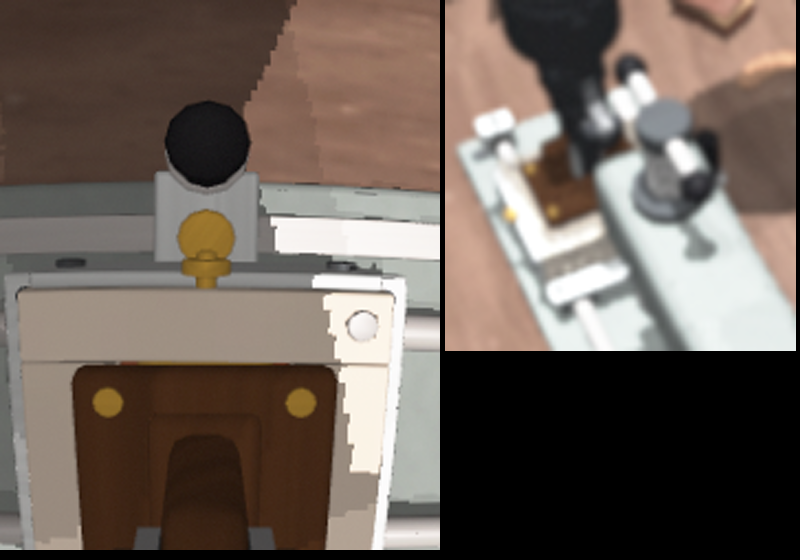

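A strip of brass now shows under the front flange edge (crop 205,365), so that end is tilting up. Continue the arc.

```bash
python3 -m inch '[{"slide":[0.1,0.01,0.05],"turn":0,"grip":0.9},{"slide":[0.1,0.01,0.05],"turn":0,"grip":0.9},{"slide":[0.1,0,0.1],"turn":0,"grip":0.9},{"slide":[0,0,0],"turn":0,"grip":0.9}]' 25
python3 - <<'E'
from h import *
s=readout.get_state();print(s['ee_pos'],s['force'],s['wrist_torque'])
p=viewer.read_camera("wrist")["frame"]
a=cv2.resize(p[100:270,230:350],None,fx=3.3,fy=3.3,interpolation=cv2.INTER_CUBIC)
cv2.imwrite("pics/g.png",a)
E
```

```text
t: 10.85
ee_pos: [548.3, -111.7, 185.9]
ee_rot: [-3.141, -0.004, -3.075]
force: [-8.4, -3.3, -6.4]
width: 0.181
gripper_force: 24.5
[ 548.32862429 -111.65958028  185.92282704] [-8.40094947 -3.34483411 -6.42477055] [-0.60965233  1.96616486 -0.06784946]
```

View pics/g.png

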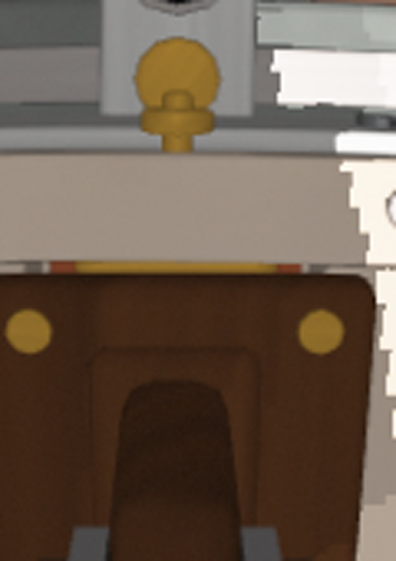

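The keeper rod hasn't moved and Fz ≈ plug + mould weight, so the plug has mostly shifted in its play and may be carrying the mould. Lower again, and push across harder so the tilt comes from the sideways force.

```bash
python3 -m inch '[{"slide":[0,0,-0.15],"turn":0,"grip":0.9},{"slide":[0,0,-0.15],"turn":0,"grip":0.9},{"slide":[0,0,0],"turn":0,"grip":0.9}]' 40
python3 -m inch '[{"slide":[0.1,0.01,0],"turn":0,"grip":0.9},{"slide":[0.1,0.01,0],"turn":0,"grip":0.9},{"slide":[0.1,0,0],"turn":0,"grip":0.9},{"slide":[0,0,0],"turn":0,"grip":0.9}]'
python3 -c "
from h import *
s=readout.get_state();print(s['ee_pos'],s['force'],s['wrist_torque'])"
```

```text
t: 11.2
ee_pos: [548.3, -111.7, 184.1]
ee_rot: [-3.141, -0.003, -3.075]
force: [-16.4, -2.3, 17.7]
width: 0.181
gripper_force: 47.3
t: 11.6
ee_pos: [549.3, -111.7, 184.2]
ee_rot: [-3.14, -0.008, -3.075]
force: [-34.7, -2.4, 37.6]
width: 0.176
gripper_force: 50.0
[ 549.25749838 -111.72326277  184.17534206] [-34.69409551  -2.4490434   37.57564916] [-0.3427493   7.60672674 -0.02725968]
```

The reaction now points exactly along the pivot-to-grip line, so the plug is tilted and bearing on its far edge. I'll move along the tangent, keeping some of that preload.

```bash
python3 -m inch '[{"slide":[0,0,0.1],"turn":0,"grip":0.9},{"slide":[0.1,0.01,0.1],"turn":0,"grip":0.9},{"slide":[0.1,0.01,0.1],"turn":0,"grip":0.9},{"slide":[0,0,0],"turn":0,"grip":0.9}]' 40
python3 - <<'E'
from h import *
s=readout.get_state();print(s['ee_pos'],s['force'],s['wrist_torque'])
p=viewer.read_camera("wrist")
cv2.imwrite("pics/w2.png",p["frame"])
for q in("keeper_front","keeper_back"):
  for r in nets.find_in(q,p)[:2]: print(q,round(r["conf"],2),np.array(r["rect"])*[560,420,560,420])
E
```

```text
t: 12.0
ee_pos: [553.0, -111.4, 186.3]
ee_rot: [-3.141, -0.004, -3.075]
force: [-14.0, -3.7, 4.2]
width: 0.18
gripper_force: 45.3
[ 553.0335941  -111.35293092  186.2941626 ] [-13.95702132  -3.67416732   4.20326995] [-0.66844086  3.1110329  -0.05760011]
keeper_front 0.63 [252.784 119.784  63.616  58.59 ]
```

Run:
```python
from h import *
for f in ("d_wrist","w2"):
    im=cv2.imread(f"pics/{f}.png"); h=cv2.cvtColor(im,cv2.COLOR_BGR2HSV)
    m=cv2.inRange(h,(14,140,80),(28,255,255))
    n,l,st,c=cv2.connectedComponentsWithStats(m)
    for i in range(1,n):
        if st[i,4]>25 and 220<c[i,0]<350 and c[i,1]<290: print(f,st[i],c[i].round(1))
    print([tuple(int(v) for v in im[r,283 if f=="d_wrist" else 284]) for r in range(100,185,3)])
```

```text
d_wrist [276 120  17  23 293] [283.8 130.3]
d_wrist [251 167   9  10  67] [254.8 171.6]
d_wrist [307 168  10   9  71] [311.6 172.1]
d_wrist [252 248  10   9  63] [256.3 251.8]
d_wrist [304 248  10   9  65] [308.5 252.3]
d_wrist [276 269  13   7  73] [282.3 272. ]
[(25, 23, 25), (22, 22, 21), (22, 20, 21), (20, 19, 18), (84, 85, 90), (144, 145, 145), (143, 145, 145), (44, 115, 153), (44, 113, 149), (43, 113, 149), (43, 111, 147), (38, 101, 134), (44, 113, 149), (41, 106, 140), (44, 108, 143), (127, 140, 154), (126, 139, 153), (127, 140, 153), (126, 140, 153), (127, 141, 155), (127, 140, 154), (19, 32, 53), (20, 36, 63), (25, 41, 67), (24, 40, 66), (17, 32, 54), (21, 35, 60), (17, 28, 46), (17, 28, 43)]
w2 [271 104  25  33 605] [283.2 119.2]
w2 [253 170  61   7 383] [281.9 173.2]
w2 [231 189  14  14 159] [237.4 195.6]
w2 [321 189  15  14 160] [327.5 195.7]
[(148, 150, 152), (122, 132, 137), (47, 119, 157), (45, 117, 155), (45, 118, 155), (45, 116, 153), (41, 103, 135), (42, 113, 149), (32, 83, 109), (44, 115, 152), (41, 108, 142), (43, 111, 145), (43, 110, 145), (130, 143, 158), (129, 142, 156), (129, 142, 156), (130, 143, 157), (130, 143, 157), (130, 143, 157), (130, 143, 157), (129, 143, 157), (129, 143, 157), (129, 143, 158), (120, 132, 146), (41, 110, 146), (39, 98, 130), (17, 29, 47), (21, 33, 57), (21, 37, 63)]
```

Run:
```python
from h import *
p=cv2.imread("pics/w2.png"); d=cv2.imread("pics/d_wrist.png"); q=viewer.read_camera("scene")["frame"]
a=cv2.resize(p[90:270,220:345],None,fx=3.2,fy=3.2,interpolation=cv2.INTER_CUBIC)
b=cv2.resize(d[85:285,225:345],None,fx=3,fy=3,interpolation=cv2.INTER_CUBIC)
o=np.zeros((600,800,3),np.uint8);o[:a.shape[0],:a.shape[1]]=a;o[:b.shape[0],420:420+b.shape[1]]=b
cv2.imwrite("pics/k.png",o)
```

```text
(no output)
```

View pics/k.png

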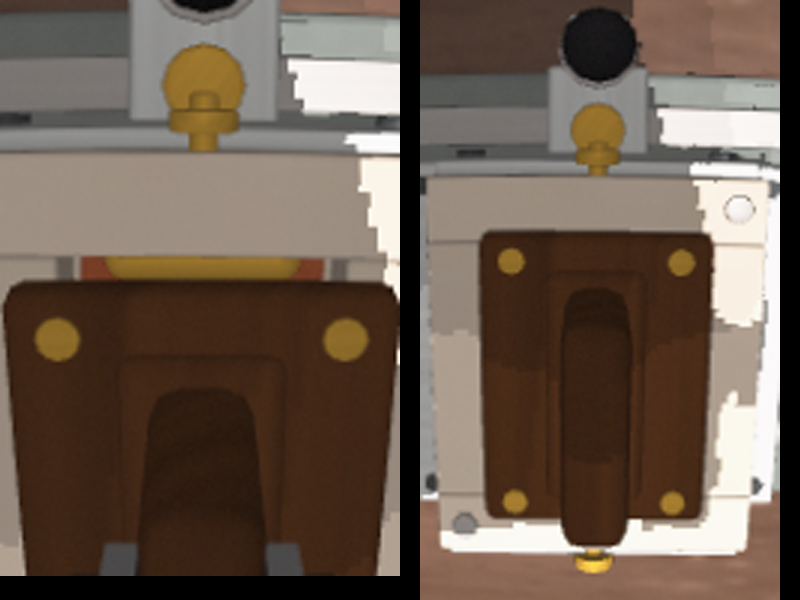

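```bash
cat > m.py <<'E'
from h import *
def meas(s,feats):
    p=viewer.read_camera("wrist")
    for n,(u,v,zs) in feats.items():
        o=[]
        for z in zs:
            c,d=wr(s,p,(u/560,v/420)); X=c+d*(z-c[2])/d[2]; o.append(round(float((X-[541,-111.5,0])@[.998,.066,0]),1))
        print(n,o)
E
python3 - <<'E'
from m import *
def f(y0,sx,r): return {k:(284,y0+v/sx,z) for k,(v,z) in r.items()}
zs=(60,70,76)
print("d");meas(dict(ee_pos=np.array([540.5,-111.9,272.]),ee_rot=[np.pi,0,-3.0745]),f(85,3,{"circle":(130,zs),"collarTop":(148,zs),"collarBot":(166,zs),"mouldedge":(176,(84,)),"step":(240,(84,)),"knob":(45,(90,))}))
print("w2");meas(dict(ee_pos=np.array([553.,-111.35,186.3]),ee_rot=[-3.141,-.004,-3.075]),f(90,3.2,{"circle":(82,zs),"collarTop":(107,zs),"collarBot":(132,zs),"mouldedge":(152,(84,)),"step":(256,(84,)),"nosebot":(279,zs)}))
print("g");meas(dict(ee_pos=np.array([548.3,-111.65,185.9]),ee_rot=[-3.141,-.004,-3.075]),f(100,3.3,{"circle":(75,zs),"collarTop":(108,zs),"collarBot":(133,zs),"mouldedge":(153,(84,)),"step":(262,(84,))}))
E
```

```text
d
circle [-64.8, -65.3, -65.6]
collarTop [-59.5, -60.2, -60.7]
collarBot [-54.3, -55.2, -55.7]
mouldedge [-53.7]
step [-36.4]
knob [-88.4]
w2
circle [-65.0, -65.1, -65.2]
collarTop [-60.3, -60.6, -60.8]
collarBot [-55.5, -56.1, -56.4]
mouldedge [-53.5]
step [-35.9]
nosebot [-27.1, -29.1, -30.3]
g
circle [-65.4, -65.7, -65.9]
collarTop [-59.3, -60.0, -60.3]
collarBot [-54.7, -55.6, -56.1]
mouldedge [-53.5]
step [-35.5]
```

```bash
cat >> m.py <<'E'
def pr(s,p,u,v,z):
    c,d=wr(s,p,(u/560,v/420)); return c+d*(z-c[2])/d[2]
def rivets(s,p,a,b,sp=None):
    from scipy.optimize import brentq
    f=lambda z:np.linalg.norm(pr(s,p,*a,z)-pr(s,p,*b,z))
    if sp is None: return f(94)
    z=brentq(lambda z:f(z)-sp,60,130); X=(pr(s,p,*a,z)+pr(s,p,*b,z))/2
    return z,(X-[541,-111.5,0])@[.998,.066,0]
SP=None
def blobs(im):
    h=cv2.cvtColor(im,cv2.COLOR_BGR2HSV); m=cv2.inRange(h,(14,140,80),(28,255,255))
    n,l,st,c=cv2.connectedComponentsWithStats(m)
    return [(st[i].tolist(),c[i].round(1).tolist()) for i in range(1,n) if st[i,4]>40 and 200<c[i,0]<370 and c[i,1]<300]
E
python3 - <<'E'
from m import *
p=viewer.read_camera("wrist")
d=dict(ee_pos=np.array([540.5,-111.9,272.]),ee_rot=[np.pi,0,-3.0745])
w=dict(ee_pos=np.array([553.,-111.35,186.3]),ee_rot=[-3.141,-.004,-3.075])
sp=rivets(d,p,(254.8,171.6),(311.6,172.1));print(sp,rivets(d,p,(256.3,251.8),(308.5,252.3)))
for a,b in[((254.8,171.6),(311.6,172.1)),((256.3,251.8),(308.5,252.3))]: print((pr(d,p,*a,94)+pr(d,p,*b,94))/2-[541,-111.5,0])
print(rivets(w,p,(237.4,195.6),(327.5,195.7),sp))
print(blobs(cv2.imread("pics/a_wrist.png"))[:0])
g=blobs(p["frame"]);print(g)
E
```

```text
44.23461320227649 44.01869199637731
[-32.73361656  -1.85951372  94.        ]
[35.45446145  2.0472012  94.        ]
(103.95903431993986, np.float64(-26.814005307772657))
[]
[([271, 104, 25, 33, 604], [283.2, 119.1]), ([253, 170, 61, 7, 383], [281.9, 173.2]), ([231, 189, 14, 14, 160], [237.4, 195.6]), ([321, 189, 15, 14, 160], [327.5, 195.7])]
```

Both front rivets rose 10 mm (tilt ≈ 0.13 rad), but the plug also slid ~5 mm to +x, so the bead slipped past the keeper without pushing it. I'll clamp hard to hold the tilt, then push the plug back to −x so the raised bead shoves the front keeper.

```bash
python3 -m inch '[{"slide":[0,0,0],"turn":0,"grip":0.95},{"slide":[0,0,0],"turn":0,"grip":0.95},{"slide":[-0.2,-0.01,0],"turn":0,"grip":0.95},{"slide":[-0.2,-0.01,0],"turn":0,"grip":0.95},{"slide":[-0.1,-0.01,0],"turn":0,"grip":0.95}]' 110
cat >> m.py <<'E'
def status():
    s=readout.get_state(); p=viewer.read_camera("wrist"); g=blobs(p["frame"])
    print("pos",s["ee_pos"],"F",s["force"],"M",s["wrist_torque"][1])
    r=[c for st,c in g if abs(st[2]-14)<4 and abs(st[3]-13)<4]
    if len(r)==2: print("front rivets z,x",rivets(s,p,*r,44.23))
    k=p["frame"][:,284].astype(int)
    for st,c in g:
        if c[1]<160 and 270<c[0]<296:
            # collar: widest rows below circle
            h=cv2.cvtColor(p["frame"],cv2.COLOR_BGR2HSV); m=cv2.inRange(h,(14,140,60),(28,255,255))[:, 255:315]
            print("gold rows",[(y,int((m[y]>0).sum())) for y in range(st[1],st[1]+st[3]+2)])
            f=lambda v,z:round(float((pr(s,p,c[0],v,z)-[541,-111.5,0])@[.998,.066,0]),1)
            print("top/bot x at z70",f(st[1],70),f(st[1]+st[3],70))
    return p
E
python3 -c "
from m import *
np.set_printoptions(precision=2,suppress=True)
p=status();cv2.imwrite('pics/w3.png',p['frame'])"
```

```text
t: 12.9
ee_pos: [550.0, -111.1, 186.7]
ee_rot: [-3.141, 0.002, -3.074]
force: [2.5, -1.7, -2.9]
width: 0.167
gripper_force: 107.4
pos [ 550.05 -111.05  186.7 ] F [ 2.5  -1.68 -2.87] M -0.7444835187328123
front rivets z,x (103.65874771982091, np.float64(-28.995851449044583))
gold rows [(108, 6), (109, 13), (110, 15), (111, 17), (112, 19), (113, 21), (114, 22), (115, 22), (116, 23), (117, 24), (118, 24), (119, 24), (120, 24), (121, 24), (122, 24), (123, 23), (124, 23), (125, 22), (126, 20), (127, 19), (128, 18), (129, 20), (130, 21), (131, 21), (132, 21), (133, 21), (134, 21), (135, 15), (136, 9), (137, 9), (138, 9), (139, 9), (140, 9), (141, 0), (142, 0)]
top/bot x at z70 -71.7 -52.7
```

```bash
python3 -m inch '[{"slide":[-0.15,-0.01,0],"turn":0,"grip":0.95},{"slide":[-0.15,-0.01,0],"turn":0,"grip":0.95},{"slide":[-0.1,-0.01,0],"turn":0,"grip":0.95},{"slide":[0,0,0],"turn":0,"grip":0.95}]'
python3 -c "
from m import *
np.set_printoptions(precision=2,suppress=True)
p=status()"
```

```text
t: 13.35
ee_pos: [546.4, -111.3, 186.8]
ee_rot: [-3.142, 0.003, -3.074]
force: [8.5, -1.0, -1.4]
width: 0.17
gripper_force: 107.7
pos [ 546.41 -111.27  186.8 ] F [ 8.49 -1.03 -1.37] M -2.0275165650475415
front rivets z,x (103.92880408595113, np.float64(-32.504335703614245))
gold rows [(113, 4), (114, 11), (115, 14), (116, 16), (117, 18), (118, 20), (119, 22), (120, 22), (121, 23), (122, 23), (123, 24), (124, 24), (125, 25), (126, 24), (127, 24), (128, 24), (129, 23), (130, 22), (131, 22), (132, 20), (133, 18), (134, 17), (135, 18), (136, 21), (137, 21), (138, 21), (139, 21), (140, 21), (141, 20), (142, 10), (143, 9), (144, 9), (145, 9), (146, 9), (147, 7), (148, 0), (149, 0)]
top/bot x at z70 -72.4 -52.1
```

```bash
python3 -m inch '[{"slide":[-0.15,-0.01,0],"turn":0,"grip":0.95},{"slide":[-0.15,-0.01,0],"turn":0,"grip":0.95},{"slide":[-0.1,-0.01,0],"turn":0,"grip":0.95},{"slide":[0,0,0],"turn":0,"grip":0.95}]'
python3 -c "
from m import *
np.set_printoptions(precision=2,suppress=True)
p=status();cv2.imwrite('pics/w4.png',p['frame'])"
```

```text
t: 13.8
ee_pos: [544.8, -111.4, 187.6]
ee_rot: [-3.142, 0.01, -3.074]
force: [22.3, -0.8, -3.2]
width: 0.167
gripper_force: 107.3
pos [ 544.79 -111.36  187.59] F [22.26 -0.77 -3.16] M -5.751118300118668
front rivets z,x (103.67063839235887, np.float64(-33.049915405000526))
gold rows [(114, 3), (115, 10), (116, 14), (117, 16), (118, 18), (119, 20), (120, 21), (121, 22), (122, 22), (123, 23), (124, 24), (125, 24), (126, 25), (127, 24), (128, 24), (129, 24), (130, 23), (131, 22), (132, 22), (133, 21), (134, 19), (135, 17), (136, 17), (137, 20), (138, 21), (139, 21), (140, 21), (141, 21), (142, 21), (143, 15), (144, 9), (145, 9), (146, 9), (147, 9), (148, 9), (149, 0), (150, 0)]
top/bot x at z70 -72.6 -52.3
```

Run:
```python
from h import *
p=cv2.imread("pics/w4.png")
cv2.imwrite("pics/w4c.png",cv2.resize(p[105:255,185:385],None,fx=4,fy=4,interpolation=cv2.INTER_CUBIC))
```

```text
(no output)
```

View pics/w4c.png

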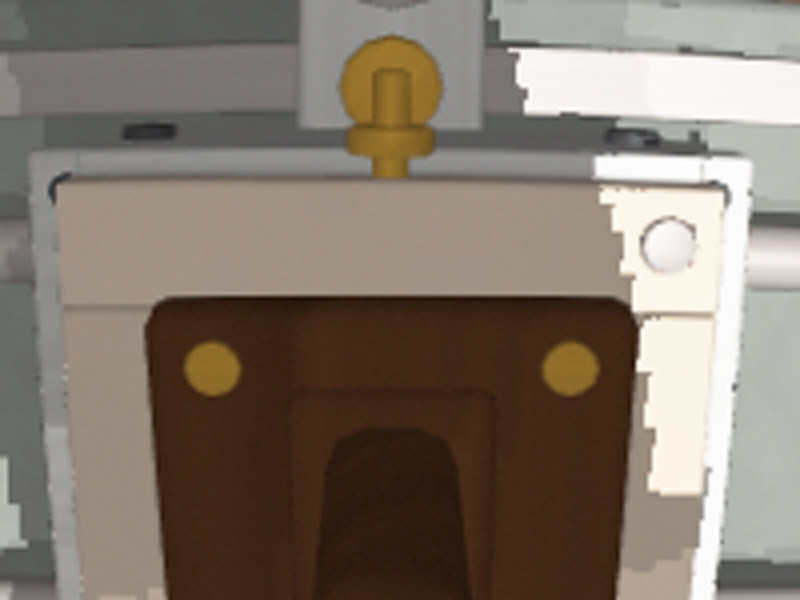

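Run:
```python
from m import *
from scipy.optimize import brentq
p=viewer.read_camera("wrist")
def zz(s,a,b,w):
    f=lambda z:np.linalg.norm(pr(s,p,*a,z)-pr(s,p,*b,z)); z=brentq(lambda z:f(z)-w,30,150); return z,f(84)
w=dict(ee_pos=np.array([544.79,-111.36,187.59]),ee_rot=[-3.142,.01,-3.074])
print("mould w4",zz(w,(185+57/4,105+182/4),(185+725/4,105+185/4),92))
print("flange front w4",zz(w,(185+146/4,105+325/4),(185+637/4,105+325/4),62))
e=dict(ee_pos=np.array([545.73,-111.81,184.09]),ee_rot=[-3.141,-.003,-3.075])
print("mould f",zz(e,(190+18/2.2,20+290/2.2),(190+392/2.2,20+289/2.2),92))
d=dict(ee_pos=np.array([540.5,-111.9,272.]),ee_rot=[np.pi,0,-3.0745])
print("mould d",zz(d,(225+6/3,85+180/3),(225+350/3,85+179/3),92))
```

```text
mould w4 (82.7879691867431, np.float64(91.36247674392683))
flange front w4 (99.86146800775651, np.float64(68.23071376791047))
mould f (83.33923558024304, np.float64(91.6463360701422))
mould d (84.06772142744043, np.float64(92.02407112290025))
```

Run:
```python
from m import *
p=viewer.read_camera("wrist")
S=dict(d=([540.5,-111.9,272.],[np.pi,0,-3.0745]),g=([548.3,-111.65,185.9],[-3.141,-.004,-3.075]),w2=([553.,-111.35,186.3],[-3.141,-.004,-3.075]),w4=([544.79,-111.36,187.59],[-3.142,.01,-3.074]))
F=dict(d=(85+140/3,85+148/3,85+166/3,85+103/3,85+176/3),g=(100+90/3.3,100+108/3.3,100+133/3.3,100+38/3.3,100+153/3.3),w2=(90+92/3.2,90+107/3.2,90+132/3.2,90+45/3.2,90+152/3.2),w4=(105+70/4,105+124/4,105+155/4,105+37/4,105+181/4))
for k in S:
    s=dict(ee_pos=np.array(S[k][0]),ee_rot=S[k][1])
    print(k,"rodtip collartop collarbot circletop mouldedge",[round(float((pr(s,p,284,v,z)-[541,-111.5,0])@[.998,.066,0]),1) for v,z in zip(F[k],(72,72,72,72,84))])
```

```text
d rodtip collartop collarbot circletop mouldedge [-62.6, -60.4, -55.3, -72.9, -53.7]
g rodtip collartop collarbot circletop mouldedge [-63.2, -60.1, -55.7, -72.2, -53.5]
w2 rodtip collartop collarbot circletop mouldedge [-63.3, -60.6, -56.2, -71.7, -53.5]
w4 rodtip collartop collarbot circletop mouldedge [-67.8, -60.0, -55.5, -72.5, -53.3]
```

The rod tip moved from −63 to −67.8 mm, so the front keeper is back ~4.5 mm; the collar is fixed. Now the mirror image: loosen, settle the plug, and rock the other way.

```bash
python3 -m inch '[{"slide":[0,0,0],"turn":0,"grip":0.9},{"slide":[0,0,-0.1],"turn":0,"grip":0.9},{"slide":[-0.1,0,-0.15],"turn":0,"grip":0.9},{"slide":[-0.1,0,-0.15],"turn":0,"grip":0.9},{"slide":[0,0,-0.1],"turn":0,"grip":0.9}]' 25
python3 -c "
from m import *
np.set_printoptions(precision=2,suppress=True)
p=status()" | grep -v gold
```

```text
t: 14.45
ee_pos: [542.2, -111.3, 183.2]
ee_rot: [-3.141, 0.009, -3.074]
force: [0.8, 0.2, 9.2]
width: 0.165
gripper_force: 109.9
pos [ 542.24 -111.31  183.19] F [0.84 0.23 9.2 ] M -1.0733211348670433
front rivets z,x (97.79144170597537, np.float64(-33.732495474355716))
top/bot x at z70 -72.5 -52.0
```

```bash
python3 -m inch '[{"slide":[0,0,0],"turn":0,"grip":0.7},{"slide":[-0.1,0,0],"turn":0,"grip":0.7},{"slide":[0,0,0],"turn":0,"grip":0.7},{"slide":[0,0,0],"turn":0,"grip":0.7}]' 25
python3 -c "
from m import *
np.set_printoptions(precision=2,suppress=True)
p=status()" | grep -v gold
python3 -m inch '[{"slide":[0,0,0],"turn":0,"grip":0.8},{"slide":[0,0,0],"turn":0,"grip":0.9},{"slide":[0,0,0],"turn":0,"grip":0.9},{"slide":[0,0,0],"turn":0,"grip":0.9}]' 25
```

```text
t: 14.9
ee_pos: [538.3, -111.7, 181.2]
ee_rot: [3.142, -0.001, -3.074]
force: [0.6, 0.0, -0.4]
width: 0.299
gripper_force: 0.0
pos [ 538.27 -111.72  181.23] F [ 0.58  0.01 -0.45] M 0.05300787958892731
front rivets z,x (94.85140099656167, np.float64(-34.387921856898046))
top/bot x at z70 -73.1 -51.6
t: 15.35
ee_pos: [538.5, -111.8, 181.4]
ee_rot: [-3.141, -0.0, -3.075]
force: [-0.6, -2.0, 1.2]
width: 0.181
gripper_force: 26.5
```

The plug is level again (front rivets at z≈94.9). Rock toward −x.

```bash
python3 -m inch '[{"slide":[-0.1,0,0.05],"turn":0,"grip":0.9},{"slide":[-0.1,-0.01,0.05],"turn":0,"grip":0.9},{"slide":[-0.1,-0.01,0.05],"turn":0,"grip":0.9},{"slide":[-0.1,-0.01,0.05],"turn":0,"grip":0.9},{"slide":[-0.1,0,0.05],"turn":0,"grip":0.9}]' 40
python3 -c "
from m import *
np.set_printoptions(precision=2,suppress=True)
p=status()" | grep -v gold
```

```text
t: 15.85
ee_pos: [534.3, -111.9, 184.0]
ee_rot: [3.141, 0.002, -3.074]
force: [7.1, 0.4, -6.4]
width: 0.181
gripper_force: 40.0
pos [ 534.28 -111.86  184.  ] F [ 7.07  0.38 -6.38] M -1.884324494927432
front rivets z,x (95.52458754473383, np.float64(-36.06564110240737))
top/bot x at z70 -73.2 -51.2
```

```bash
python3 -m inch '[{"slide":[-0.1,0,0],"turn":0,"grip":0.9},{"slide":[-0.1,-0.01,0],"turn":0,"grip":0.9},{"slide":[-0.1,-0.01,0],"turn":0,"grip":0.9},{"slide":[-0.1,0,0.05],"turn":0,"grip":0.9},{"slide":[0,0,0],"turn":0,"grip":0.9}]' 40
python3 -c "
from m import *
np.set_printoptions(precision=2,suppress=True)
p=status()" | grep -v gold
```

```text
t: 16.4
ee_pos: [530.9, -112.0, 185.0]
ee_rot: [-3.142, 0.004, -3.074]
force: [8.8, -0.2, 1.4]
width: 0.178
gripper_force: 41.1
pos [ 530.94 -112.05  185.04] F [ 8.81 -0.17  1.44] M -2.174997002310499
front rivets z,x (94.90211867737068, np.float64(-37.047264559673216))
top/bot x at z70 -74.0 -51.2
```

```bash
python3 -m inch '[{"slide":[-0.1,0,0.1],"turn":0,"grip":0.9},{"slide":[-0.1,-0.01,0.05],"turn":0,"grip":0.9},{"slide":[-0.1,-0.01,0.1],"turn":0,"grip":0.9},{"slide":[-0.05,0,0.05],"turn":0,"grip":0.9},{"slide":[0,0,0],"turn":0,"grip":0.9}]' 40
python3 -c "
from m import *
np.set_printoptions(precision=2,suppress=True)
p=status();cv2.imwrite('pics/w5.png',p['frame'])" | grep -v gold
```

```text
t: 16.95
ee_pos: [526.9, -112.3, 187.6]
ee_rot: [3.141, 0.003, -3.074]
force: [6.9, 0.4, -3.9]
width: 0.179
gripper_force: 40.0
pos [ 526.88 -112.26  187.56] F [ 6.94  0.43 -3.87] M -1.7284666401333013
front rivets z,x (96.22796373571302, np.float64(-38.54622404401516))
```

Tilt ≈ 0.14 rad the other way. Clamp and push +x against the back keeper.

```bash
python3 -m inch '[{"slide":[0,0,0],"turn":0,"grip":0.95},{"slide":[0,0,0],"turn":0,"grip":0.95},{"slide":[0.2,0.01,0],"turn":0,"grip":0.95},{"slide":[0.2,0.01,0],"turn":0,"grip":0.95},{"slide":[0.2,0.01,0],"turn":0,"grip":0.95}]' 110
python3 -m inch '[{"slide":[0.15,0.01,0],"turn":0,"grip":0.95},{"slide":[0.15,0.01,0],"turn":0,"grip":0.95},{"slide":[0.1,0.01,0],"turn":0,"grip":0.95},{"slide":[0,0,0],"turn":0,"grip":0.95}]'
python3 -c "
from m import *
np.set_printoptions(precision=2,suppress=True)
p=status();cv2.imwrite('pics/w6.png',p['frame'])" | grep -v gold
```

```text
t: 17.5
ee_pos: [531.9, -112.2, 187.3]
ee_rot: [-3.141, -0.001, -3.074]
force: [-3.1, -2.0, -0.4]
width: 0.164
gripper_force: 109.2
t: 17.9
ee_pos: [534.0, -112.2, 187.1]
ee_rot: [-3.141, -0.006, -3.075]
force: [-16.5, -0.5, 8.3]
width: 0.168
gripper_force: 110.7
pos [ 534.   -112.21  187.11] F [-16.52  -0.51   8.3 ] M 3.769731816872201
front rivets z,x (95.64378292773273, np.float64(-32.5750918222712))
top/bot x at z70 -73.1 -51.3
```

```bash
python3 -m inch '[{"slide":[0.1,0.01,0],"turn":0,"grip":0.95},{"slide":[0.1,0.01,0],"turn":0,"grip":0.95},{"slide":[0,0,0],"turn":0,"grip":0.95},{"slide":[0,0,0],"turn":0,"grip":0.95}]'
python3 - <<'E' | grep -v gold
from m import *
np.set_printoptions(precision=2,suppress=True)
p=status();cv2.imwrite('pics/w6.png',p['frame'])
for n in("scene","top"):
    q=viewer.read_camera(n);cv2.imwrite(f'pics/w6{n}.png',q["frame"])
    for k in("keeper_back","keeper_front"):
        for r in nets.place_of(k,q)[:1]: print(n,k,r["conf"],np.array(r["position"])*[560,420])
        for r in nets.trace(k,q)[:1]: print(n,k,r["conf"],np.array(r["rect"])*[560,420,560,420])
E
```

```text
t: 18.35
ee_pos: [534.7, -112.2, 187.0]
ee_rot: [-3.141, -0.009, -3.075]
force: [-27.0, -1.6, 16.3]
width: 0.168
gripper_force: 111.7
pos [ 534.69 -112.2   187.03] F [-26.98  -1.58  16.27] M 6.127899735798643
front rivets z,x (96.02282326650356, np.float64(-32.395509106745806))
top/bot x at z70 -73.4 -51.6Traceback (most recent call last):
  File "<stdin>", line 7, in <module>
ValueError: it knows: mallet, mould_mouth, mug, plug, plug_foot, plug_grip, press, push_knob, rib, slab, spatula, tiles
```

Run:
```python
from h import *
cv2.imwrite("pics/w6_scene.png",viewer.read_camera("scene")["frame"])
for f in("b","d","e","w6"):
    im=cv2.imread(f"pics/{f}_scene.png")[176:196,200:228].astype(int)
    g=np.clip(np.minimum(im[...,2],im[...,1]*1.5)-im[...,0]-40,0,None)
    g[:, 18:]=0
    ys,xs=np.mgrid[:20,:28]; 
    print(f,g.sum(),(g*xs).sum()/g.sum()+200,(g*ys).sum()/g.sum()+176)
    print(g[4:16,4:20].astype(int))
p=viewer.read_camera("scene")
for x in(55,60,65,70):
    X=np.array([541+x*.998,-111.5+x*.066,72]);c=np.array(p["R"])@X+p["t"];u=np.array(p["K"])@c;print(x,u[:2]/u[2])
```

```text
b 1827.0 203.81335522714832 188.440065681445
[[ 0  0  0  0  0  0  0  0  0  0  0  0  0  0  0  0]
 [ 0  0  0  0  0  0  0  0  0  0  0  0  0  0  0  0]
 [ 0  0  0  0  0  0  0  0  0  0  0  0  0  0  0  0]
 [ 0  0  0  0  0  0  0  0  0  0  0  0  0  0  0  0]
 [ 1  0  0  0  0  0  0 35 24  0  0  0  0  0  0  0]
 [ 9  0  0  0  0  0  0 41 59  5  0  0  0  0  0  0]
 [13  0  0  0  0  0  0 19 43  0  0  0  0  0  0  0]
 [15  9  0  0  0  0  0  0  0  0  0  0  0  0  0  0]
 [16 13  0  0  0  0  0  0  0  0  0  0  0  0  0  0]
 [16 15  9  0  0  0  0  0  0  0  0  0  0  0  0  0]
 [17 15 12  0  0  0  0  0  0  0  0  0  0  0  0  0]
 [17 16 14  7  0  0  0  0  0  0  0  0  0  0  0  0]]
d 1848.0 203.73917748917748 188.4897186147186
[[ 0  0  0  0  0  0  0  0  0  0  0  0  0  0  0  0]
 [ 0  0  0  0  0  0  0  0  0  0  0  0  0  0  0  0]
 [ 0  0  0  0  0  0  0  0  0  0  0  0  0  0  0  0]
 [ 0  0  0  0  0  0  0  0  0  0  0  0  0  0  0  0]
 [ 2  0  0  0  0  0  0 35 23  0  0  0  0  0  0  0]
 [ 9  0  0  0  0  0  0 42 59  5  0  0  0  0  0  0]
 [14  0  0  0  0  0  0 20 43  0  0  0  0  0  0  0]
 [16  9  0  0  0  0  0  0  0  0  0  0  
[... 959 characters left out ...]
0  0  0  0  0]
 [ 0  0  0  0  0  0  0  0  0  0  0  0  0  0  0  0]
 [ 0  0  0  0  0  0  0  0  0  0  0  0  0  0  0  0]
 [ 0  0  0  0  0  0  0  5  0  0  0  0  0  0  0  0]
 [ 2  0  0  0  0  0 20 53 37  0  0  0  0  0  0  0]
 [ 9  0  0  0  0  0 40 68 61  0  0  0  0  0  0  0]
 [14  1  0  0  0  0 25 36 31  0  0  0  0  0  0  0]
 [16 10  0  0  0  0  0  0  0  0  0  0  0  0  0  0]
 [16 14  0  0  0  0  0  0  0  0  0  0  0  0  0  0]
 [17 16  9  0  0  0  0  0  0  0  0  0  0  0  0  0]
 [18 17 13  0  0  0  0  0  0  0  0  0  0  0  0  0]
 [18 16 15  8  0  0  0  0  0  0  0  0  0  0  0  0]]
55 [214.16986836 186.3246274 ]
60 [212.47666602 186.94872973]
65 [210.77953273 187.57428097]
70 [209.07845478 188.20128619]
```

The back keeper's rod seems to have come out in the scene view too. I'll ease off, let the plug settle level, then regrip.

```bash
python3 -m inch '[{"slide":[0.1,0.01,0.05],"turn":0,"grip":0.95},{"slide":[0.1,0,0],"turn":0,"grip":0.95},{"slide":[0,0,0],"turn":0,"grip":0.95},{"slide":[-0.25,-0.01,-0.2],"turn":0,"grip":0.95},{"slide":[0,0,-0.2],"turn":0,"grip":0.95}]'
python3 -m inch '[{"slide":[0,0,-0.15],"turn":0,"grip":0.7},{"slide":[0,0,0],"turn":0,"grip":0.7},{"slide":[0,0,0],"turn":0,"grip":0.7},{"slide":[0,0,0],"turn":0,"grip":0.7}]' 30
python3 - <<'E' | grep -v gold
from m import *
np.set_printoptions(precision=2,suppress=True)
p=status()
im=viewer.read_camera("scene")["frame"][180:194,204:220].astype(int)
print(np.clip(np.minimum(im[...,2],im[...,1]*1.5)-im[...,0]-40,0,None)[2:8,4:12].astype(int))
E
```

```text
t: 19.05
ee_pos: [536.4, -112.1, 184.6]
ee_rot: [-3.14, -0.002, -3.075]
force: [-7.2, -1.5, 26.4]
width: 0.167
gripper_force: 113.6
t: 19.45
ee_pos: [537.6, -111.6, 182.4]
ee_rot: [-3.142, 0.0, -3.074]
force: [-0.4, -0.4, -1.5]
width: 0.298
gripper_force: 0.0
pos [ 537.64 -111.58  182.38] F [-0.41 -0.38 -1.48] M -0.03760638380869341
front rivets z,x (94.6650787150194, np.float64(-31.353038021552177))
top/bot x at z70 -73.0 -51.3
[[ 0  0  0  0  0  0  0  0]
 [ 0  0  0  6  0  0  0  0]
 [ 0  0 26 52 35  0  0  0]
 [ 0  1 46 69 61  0  0  0]
 [ 0  1 32 47 36  0  0  0]
 [ 0  0  0  0  0  0  0  0]]
```

Level again. Regrip centrally and try a small lift, watching the force.

```bash
python3 -m inch '[{"slide":[0.4,0,0],"turn":0,"grip":0.7},{"slide":[0,0,0],"turn":0,"grip":0.85},{"slide":[0,0,0],"turn":0,"grip":0.95},{"slide":[0,0,0],"turn":0,"grip":0.95},{"slide":[0,0,0],"turn":0,"grip":0.95}]' 60
python3 -m inch '[{"slide":[0,0,0.1],"turn":0,"grip":0.95},{"slide":[0,0,0.1],"turn":0,"grip":0.95},{"slide":[0,0,0.1],"turn":0,"grip":0.95},{"slide":[0,0,0],"turn":0,"grip":0.95},{"slide":[0,0,0],"turn":0,"grip":0.95}]'
python3 - <<'E' | grep -v gold
from m import *
np.set_printoptions(precision=2,suppress=True)
p=status();cv2.imwrite('pics/w7.png',p['frame'])
E
```

```text
t: 20.05
ee_pos: [541.9, -111.6, 182.6]
ee_rot: [-3.142, 0.001, -3.074]
force: [4.3, 0.1, 2.8]
width: 0.179
gripper_force: 58.6
t: 20.55
ee_pos: [541.4, -111.6, 185.3]
ee_rot: [-3.142, -0.0, -3.074]
force: [-0.1, -0.2, -3.1]
width: 0.178
gripper_force: 58.5
pos [ 541.43 -111.64  185.31] F [-0.12 -0.23 -3.13] M 0.01263629928838458
front rivets z,x (97.41652992620578, np.float64(-32.15641450194127))
top/bot x at z70 -72.6 -51.8
```

```bash
python3 -m inch '[{"slide":[0,0,0.1],"turn":0,"grip":0.95},{"slide":[0,0,0.1],"turn":0,"grip":0.95},{"slide":[0,0,0],"turn":0,"grip":0.95},{"slide":[0,0,0],"turn":0,"grip":0.95}]'
python3 - <<'E' | grep -v gold
from m import *
from scipy.optimize import brentq
np.set_printoptions(precision=2,suppress=True)
p=status();cv2.imwrite('pics/w8.png',p['frame'])
for i in range(4):
    viewer.read_camera("wrist"); print(readout.get_state()["force"])
im=viewer.read_camera("scene")["frame"][180:194,204:220].astype(int)
print(np.clip(np.minimum(im[...,2],im[...,1]*1.5)-im[...,0]-40,0,None)[2:8,4:12].astype(int))
E
```

```text
t: 21.0
ee_pos: [541.5, -111.6, 187.4]
ee_rot: [-3.141, 0.0, -3.074]
force: [-0.4, -0.1, -2.9]
width: 0.176
gripper_force: 58.5
pos [ 541.55 -111.65  187.4 ] F [-0.37 -0.13 -2.88] M -0.014029289563841803
front rivets z,x (99.48939876035563, np.float64(-32.029503958415056))
top/bot x at z70 -72.4 -51.9
[-0.22  0.39 -3.2 ]
[ 1.43 -0.34 -2.42]
[-0.6 -0.8 -2.4]
[-0.78  0.28 -2.5 ]
[[ 0  0  0  0  0  0  0  0]
 [ 0  0  3  8  0  0  0  0]
 [ 0 10 43 55 35  0  0  0]
 [ 0 21 57 71 60  0  0  0]
 [ 0  5 32 39 31  0  0  0]
 [ 0  0  0  0  0  0  0  0]]
```

The load is only the plug's own weight, so the mould stays down. Lift on to about 20 mm clear.

```bash
python3 -m inch '[{"slide":[0,0,0.1],"turn":0,"grip":0.95},{"slide":[0,0,0.1],"turn":0,"grip":0.95},{"slide":[0,0,0.2],"turn":0,"grip":0.95},{"slide":[0,0,0.2],"turn":0,"grip":0.95},{"slide":[0,0,0],"turn":0,"grip":0.95}]'
python3 -m inch '[{"slide":[0,0,0.5],"turn":0,"grip":0.95},{"slide":[0,0,0.6],"turn":0,"grip":0.95},{"slide":[0,0,0.6],"turn":0,"grip":0.95},{"slide":[0,0,0.6],"turn":0,"grip":0.95},{"slide":[0,0,0.4],"turn":0,"grip":0.95}]'
python3 -m inch '[{"slide":[0,0,0],"turn":0,"grip":0.95},{"slide":[0,0,0],"turn":0,"grip":0.95},{"slide":[0,0,0],"turn":0,"grip":0.95},{"slide":[0,0,0],"turn":0,"grip":0.95}]'
python3 - <<'E'
from m import *
np.set_printoptions(precision=2,suppress=True)
p=status();cv2.imwrite('pics/w9.png',p['frame'])
print(blobs(p["frame"]))
im=viewer.read_camera("scene")["frame"]; cv2.imwrite("pics/w9_scene.png",im); im=im[180:194,204:220].astype(int)
print(np.clip(np.minimum(im[...,2],im[...,1]*1.5)-im[...,0]-40,0,None)[2:8,4:12].astype(int))
look({"plug_foot":104,"plug_grip":159,"push_knob":72,"mould_mouth":84})
E
```

```text
t: 21.8
ee_pos: [541.6, -111.7, 193.7]
ee_rot: [-3.141, 0.0, -3.074]
force: [0.5, -0.8, -2.6]
width: 0.175
gripper_force: 58.5
t: 22.3
ee_pos: [541.6, -111.6, 221.1]
ee_rot: [-3.141, 0.001, -3.074]
force: [0.4, -0.1, -2.1]
width: 0.18
gripper_force: 58.5
t: 22.7
ee_pos: [541.5, -111.6, 220.1]
ee_rot: [-3.142, -0.0, -3.074]
force: [-0.4, 0.0, -3.1]
width: 0.181
gripper_force: 58.5
pos [ 541.47 -111.62  220.15] F [-0.4   0.04 -3.05] M 0.01453829318734578Traceback (most recent call last):
  File "<stdin>", line 3, in <module>
  File "m.py", line 26, in status
    if len(r)==2: print("front rivets z,x",rivets(s,p,*r,44.23))
                                           ~~~~~~^^^^^^^^^^^^^^
  File "m.py", line 15, in rivets
    z=brentq(lambda z:f(z)-sp,60,130); X=(pr(s,p,*a,z)+pr(s,p,*b,z))/2
    r = _zeros._brentq(f, a, b, xtol, rtol, maxiter, args, full_output, disp)
ValueError: f(a) and f(b) must have different signs
```

```bash
sed -i 's/,60,130)/,60,150)/' m.py
python3 - <<'E'
from m import *
np.set_printoptions(precision=2,suppress=True)
p=status()
im=viewer.read_camera("scene")["frame"]; cv2.imwrite("pics/w9_scene.png",im)
def gold(im):
    im=im[180:196,202:218].astype(int); return np.clip(np.minimum(im[...,2],im[...,1]*1.5)-im[...,0]-40,0,None).astype(int)
print(gold(im)[2:10,4:14]); 
from scipy.ndimage import zoom
look({"plug_foot":104,"plug_grip":159,"push_knob":72,"mould_mouth":84})
E
```

```text
pos [ 541.51 -111.64  220.21] F [ 0.87  0.1  -2.  ] M 0.0020001720410562696
front rivets z,x (132.30715391217285, np.float64(-32.0727178394247))
gold rows [(121, 8), (122, 12), (123, 14), (124, 16), (125, 18), (126, 19), (127, 19), (128, 19), (129, 20), (130, 21), (131, 21), (132, 20), (133, 20), (134, 20), (135, 19), (136, 18), (137, 17), (138, 15), (139, 15), (140, 18), (141, 18), (142, 18), (143, 18), (144, 16), (145, 8), (146, 7), (147, 7), (148, 7), (149, 7), (150, 0), (151, 0)]
top/bot x at z70 -72.0 -52.2
[[ 0  0  0  0  0  0  0  0  0  0]
 [ 0  0  0  0  2  6  0  0  0  0]
 [ 0  0  0  0 35 54 36  0  0  0]
 [ 0  0  0  9 47 69 61  0  0  0]
 [ 0  0  0  2 30 38 32  0  0  0]
 [ 0  0  0  0  0  0  0  0  0  0]
 [ 0  0  0  0  0  0  0  0  0  0]
 [ 9  0  0  0  0  0  0  0  0  0]]
scene plug_foot 0.94 [306. 198.] [388.7  45.5 104. ]
scene plug_foot 0.62 [230. 169.] [ 540.3 -125.6  104. ]
scene plug_grip 0.85 [228. 158.] [ 542.6 -115.6  159. ]
scene plug_grip 0.64 [305. 187.] [396.8  49.6 159. ]
scene push_knob 0.55 [263. 168.] [ 446.6 -117.7   72. ]
scene mould_mouth 0.89 [234. 176.] [ 536.  -112.8   84. ]
scene mould_mouth 0.63 [231. 168.] [ 533.4 -142.3   84. ]
top plug_foot 0.75 [333. 192.] [ 544.6 -108.2  104. ]
top plug_foot 0.69 [316. 261.] [277.8  -6.7 104. ]
top plug_grip 0.95 [316. 251.] [276.7  -5.3 159. ]
top plug_grip 0.61 [335. 185.] [ 529.  -108.9  159. ]
top push_knob 0.76 [342. 220.] [ 448.  -124.2   72. ]
top mould_mouth 0.53 [331. 196.] [ 545.  -103.8   84. ]
wrist plug_foot 0.57 [393.   6.] [390.3 -56.1 104. ]
wrist plug_grip 0.95 [283. 287.] [ 541.9 -111.   159. ]
wrist push_knob 0.94 [283.  96.] [ 452.2 -117.4   72. ]
```

Both keepers read as back: the front clearly, the back from the scene pixels. The plug is level, about 20 mm clear and centred, the grip is 58 N, and the carriage is in place. Handing in.

```bash
python3 -c "
from plant import robot
print(robot.finish_job())"
```

```text
the job is handed in; nothing more can be done
None
```

I handed the job in with the plug held level about 20 mm above the seated mould and the carriage in its next notch; no verdict came back, and the back keeper looked pushed back only in coarse scene-camera pixels.

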